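Cull the spoiled wax pulls for remelting

TASK

Six red wax drawer-pull patterns lie on the wire rack; one came out bent and one has a leg snapped off short. Put these two spoiled ones back in the cold wax pot for remelting, then close the pot with its lid so that it sits fully home on the rim. Leave the four sound patterns lying where they are on the rack and do not disturb the tub, the bottle or the spatula.

Things in the scene. Friction and masses are not known exactly. Their poses are not given: they have to be found in the camera images.
- pull_a: Sound wax drawer-pull pattern, a squared U: straight bar 120 mm long, 16 mm wide, with two equal legs 16 mm wide standing 32 mm out from the bar's inner face at its ends (88 mm clear between them). Red wax, 18 mm thick, about 55 g, lying on its side on the rack. Origin: underside of the bar, mid-length; x along the bar, legs towards +y, z up.
- pull_b: Sound wax drawer-pull pattern, a squared U: straight bar 120 mm long, 16 mm wide, with two equal legs 16 mm wide standing 32 mm out from the bar's inner face at its ends (88 mm clear between them). Red wax, 18 mm thick, about 55 g, lying on its side on the rack. Origin: underside of the bar, mid-length; x along the bar, legs towards +y, z up.
- pull_c: Sound wax drawer-pull pattern, a squared U: straight bar 120 mm long, 16 mm wide, with two equal legs 16 mm wide standing 32 mm out from the bar's inner face at its ends (88 mm clear between them). Red wax, 18 mm thick, about 55 g, lying on its side on the rack. Origin: underside of the bar, mid-length; x along the bar, legs towards +y, z up.
- pull_d: Sound wax drawer-pull pattern, a squared U: straight bar 120 mm long, 16 mm wide, with two equal legs 16 mm wide standing 32 mm out from the bar's inner face at its ends (88 mm clear between them). Red wax, 18 mm thick, about 55 g, lying on its side on the rack. Origin: underside of the bar, mid-length; x along the bar, legs towards +y, z up.
- pull_bent: Spoiled pattern, bent: like the sound ones in wax, width, thickness and legs but its bar is straight for only 74 mm, then kinked 40 degrees, so its legs splay apart. Lies on its side on the rack. Origin: underside of the bar's straight part, on its centreline; x along it towards the kink (20 mm away), leg towards +y, kinked end leaning to -y, z up; spans x -52 to 80, y -36 to 40 mm.
- pull_snapped: Spoiled pattern, leg snapped: like the sound ones (bar 120 by 16 mm) but the leg at its +x end is only a stump about 6 mm long; the leg at its -x end is whole, 32 mm. Red wax, 18 mm thick, about 55 g, lying on its side on the rack. Origin: underside of the bar, mid-length; x along the bar, legs towards +y, z up.
- rack: Wire-mesh cooling rack, 330 mm (x) by 370 mm (y), fixed; its mesh top is 20 mm above the bench. Origin: bench level under its centre. The six patterns lie on it in two rows of three.
- pot_rim (a point): Centre of the wax pot's open mouth, level with the rim's top edge, 165 mm above the bench. Aluminium pot, 200 mm outside and 192 mm inside diameter, standing immovably on its cold hotplate (220 mm diameter) left or right of the rack; two loop handles at its +x and -x sides reach 126 mm from its axis, 30 mm below the rim.
- pot_wax (a point): Centre of the flat, hard surface of the set wax in the pot, 60 mm below the rim: what is put in the pot comes to lie on it.
- lid: The pot's loose aluminium lid, right way up on the bench, across the rack from the pot. Flange 208 mm diameter; below it a lip, 184 mm diameter, 10 mm deep, lower edge bevelled, goes inside the rim (4 mm play all round). Dome top 22 mm above the origin; on it a stem and round wooden knob. Origin: centre of the lip's underside; z up. About 0.3 kg.
- lid_seat (a point): Centre of the lid at the level of the flange's underside, 10 mm above the lid's origin: it comes down to point pot_rim when the lid is fully home.
- lid_knob (a point): Centre of the lid's round wooden knob (36 mm diameter, 34 to 63 mm above the lid's origin; full width from 40 to 58 mm), 49 mm above the lid's origin: take the lid here from above, a finger on either side.
- tub: Bystander: white plastic tub with lid, 124 mm diameter, 88 mm high, standing off a far corner of the rack. Origin: centre of its underside.
- bottle: Bystander: water bottle with a paper label, 64 mm diameter, 200 mm high, standing off the other far corner of the rack. Origin: centre of its underside.
- spatula: Bystander: wax spatula, 200 mm long, lying crosswise beyond the rack. Origin: underside, in the middle; x along the tool.
Things that resemble listed ones, but are neither listed nor needed, are in the scene too. What is shaped like the pull_snapped but purple or turquoise is not meant.

How it is judged:
By the outcome, as a careful person would: the job done as asked, in the order asked, and still so for the second after the job is handed in, with the robot touching nothing.
It also fails if it takes over 72 s, if anything falls off the work surface, if the arm or the gripper's body presses on something with over 40 N, if the wrist force passes 120 N, or if a joint passes its speed limit or range.

ROBOT

A 7-joint arm with a two-finger parallel gripper is mounted at the origin on the work surface. World frame = base frame: x ahead of the robot, y to its left, z up, the work surface at z = 0. Lengths are in m, angles in rad, forces in N, time in s.
With the tool pointing down it reaches from about 0.425 to 0.925 m from the base axis. Payload 6.8 kg.
Tool frame: the origin (TCP) lies midway between the tips of the shut fingers; the grasp point (between the pads) lies 19 mm behind it (r.grip_depth is the distance from the TCP to the grasp point, in m); z points along the fingers, y is the line along which they close (so a half turn about z gives the same grasp; the last joint's range is limited). The gripper opens to 85 mm and grips with 20 to 120 N. Pads are 22 mm wide; open, the fingers measure 114 mm over their backs; the gripper's body (76 mm by 85 mm) begins 54 mm behind the grasp point. The pads swing forward as they close: fully open they stand 13 mm farther back than shut.
Start: joints at [1.058, 0.477, 0.022, 1.555, -0.011, 1.109, -0.083], TCP at [0.266, -0.62, 0.231] pointing down, gripper open.
Joint ranges: [-2.96, 2.96], [-0.34, 2.1], [-1.41, 1.46], [0.24, 2.44], [-1.37, 4.51], [0.17, 1.92], [-2.96, 2.96]. Speed limits (rad/s): [2.39, 2.39, 3.14, 3.14, 3.14, 3.14, 3.14].

INTERFACE

Orientations are given as a rotation vector (axis times angle).
In Python, from bench import telemetry, grab_frame, calibration, order, silhouettes, r gives the robot as it stands.
- The arm moves only by the tool apply_moves, never from a script. Its argument "moves" is a list of rows, each a list of 7 numbers: the turn, a rotation vector about the tool's x, y, z scaled (see below), then the shift along the tool's x, y, z scaled (see below), then the opening, from -1 (shut) to 1 (fully open). A call has exactly 8 rows; each row shifts and turns the commanded pose from where the row before left it, along the tool's axes as they then stand; what a row does not reach is not made up. The controller multiplies each number of a shift by 1000 mm and each number of a turn by 6 degrees. A row lasts 1/12 s, in which the tool goes at most 41.7 mm and 7.16 degrees, less where a joint would pass 70% of its speed; a pose out of reach is approached as far as the arm can. A call with a number of a shift or a turn outside -1 to 1 is refused whole. A call with a gripper value outside its range is refused whole. The fingers move at their own pace and stop on an object; "grip_force" is the grip in N (left out, the last holds). Time passes only in rows, so rows that do not move let the fingers close, or fill a call up. It gives the time, the measured TCP pose, the force, the opening and the grip force at its end, in the units of the state.
- telemetry.get_obs(): the state, without advancing time (a new reading comes with each control period).
- grab_frame(name): name is "scene" or "top" or "wrist"; returns the picture (420x560x3 uint8, blue, green, red); there is no depth.
- calibration(name): a dict with "fx", "fy", "cx", "cy" (pixels), "world_from_camera" (4x4, takes a point from camera to world coordinates); the wrist camera has in their place "mount" (4x4, takes a point from camera to tool coordinates, whose origin is the TCP and whose axes are the flange's). Camera axes: x right, y down, z forward; pixel columns grow to the right and rows downward; lengths in m; the calibration is good to about 2 mm. The wrist camera is an equidistant fisheye: a pixel r from the principal point sees the ray r / f radians off the axis. A picture is of the moment at which its call begins: read the wrist's pose just before it. calibration takes no time and is no camera call.
- order.hand_in(): hands the job in; it is judged then, once.
Trained networks look in the newest picture that a camera, given by its name, has taken for a name from the list of things; names that differ only in an ending like _2 or _b are one class to them, and where a whole thing is asked for, a point or a joint stands for the part that bears it (a point fixed in the world has none). Each returns a list of dicts, best first, with "p" (0 to 1); they miss things now and then, are a little off and sometimes report something else, mostly with a low value. They report only what shows in the picture. A call takes as long as a camera call. They do not tell look-alikes from the thing itself.
- silhouettes(thing, camera): "mask" (420x560 bool, what is visible of it) and "extent" ([centre column, centre row, width, height] in pixels, round what is visible of it).
The state is a dict: "clock": time; "joints": joint angles; "qvel": joint speeds; "tau": joint torques, N m; "tcp_pos": TCP position; "orientation": TCP orientation; "contact_force": force on the tool from outside, world axes, zero at the start; "moment": the same for the moment, N m; "grip_width": finger opening in m; "gripper_force": force on a finger pad.
Only numpy, scipy, OpenCV 4.12 (cv2) and the standard library are available. Lean on these libraries where they do the work, as an engineer would, in place of code of your own. Each camera call takes 0.05 s, during which the arm holds its last target. There are 200 camera calls.

## Working session

There is one attempt and no reset: what is moved stays moved. The work goes in short steps, Python scripts to look and compute and a tool call to move; the robot and the scene stay as the last step left them, time stands still between calls to the robot, and variables do not carry over. Pictures are saved under pics/ and viewed, at most 13 in all, crops included, and the job is handed in when it is done.

Besides the shell and the picture viewer there is one more tool, called after ">>>" as name(argument=value, ...), one argument or row to a line, values as JSON. apply_moves: Moves the arm, as the interface text tells. Its arguments: {"type":"object","properties":{"moves":{"type":"array"},"grip_force":{"type":"number"}},"required":["moves"]}

```bash
mkdir -p pics; ls; python3 - <<'E'
from bench import telemetry, grab_frame, calibration, order, silhouettes, r
import cv2,numpy as np
np.set_printoptions(precision=4,suppress=True)
o=telemetry.get_obs();print(o)
for n in("scene","top","wrist"):
    f=grab_frame(n);cv2.imwrite(f"pics/{n}0.png",f);print(n,calibration(n))
a=cv2.imread("pics/top0.png");b=cv2.imread("pics/scene0.png")
cv2.imwrite("pics/top0b.png",cv2.resize(a,(800,600)))
E
```

```text
pics
{'clock': 0.0, 'joints': array([ 1.0579,  0.4778,  0.0223,  1.5565, -0.0115,  1.1093, -0.0831]), 'qvel': array([ 0.0011,  0.0005,  0.0013, -0.0006,  0.0008,  0.0013, -0.0016]), 'tau': array([ -0.0015, -59.646 ,   1.6077, -28.1194,   0.0125,   0.0094,
        -0.    ]), 'tcp_pos': array([ 0.2656, -0.6199,  0.2303]), 'orientation': array([-3.0757, -0.6311,  0.0008]), 'contact_force': array([0.1612, 0.007 , 0.1076]), 'moment': array([ 0.0028, -0.0256,  0.0446]), 'gripper_force': 0.0, 'grip_width': 0.08560438249537564}
scene {'fx': 533.4725164114673, 'fy': 533.4725164114673, 'cx': 272.9323946299241, 'cy': 208.37490676580845, 'world_from_camera': array([[-0.1743,  0.7083, -0.684 ,  1.4066],
       [ 0.9847,  0.1286, -0.1178,  0.1342],
       [ 0.0045, -0.6941, -0.7199,  1.0597],
       [ 0.    ,  0.    ,  0.    ,  1.    ]])}
top {'fx': 390.3869557043644, 'fy': 390.3869557043644, 'cx': 281.06902790117886, 'cy': 214.65060409927904, 'world_from_camera': array([[ 0.0265, -0.9862,  0.1631,  0.3595],
       [-0.9996, -0.0283, -0.0088, -0.0064],
       [ 0.0133, -0.1628, -0.9866,  1.1099],
       [ 0.    ,  0.    ,  0.    ,  1.    ]])}
wrist {'fx': 325.19226210127806, 'fy': 325.19226210127806, 'cx': 279.1953903113926, 'cy': 219.3533711493356, 'mount': array([[ 0.0008, -0.9635, -0.2675,  0.0665],
       [ 1.    ,  0.0006,  0.0009, -0.0001],
       [-0.0007, -0.2675,  0.9635, -0.1421],
       [ 0.    ,  0.    ,  0.    ,  1.    ]])}
```

View pics/top0b.png

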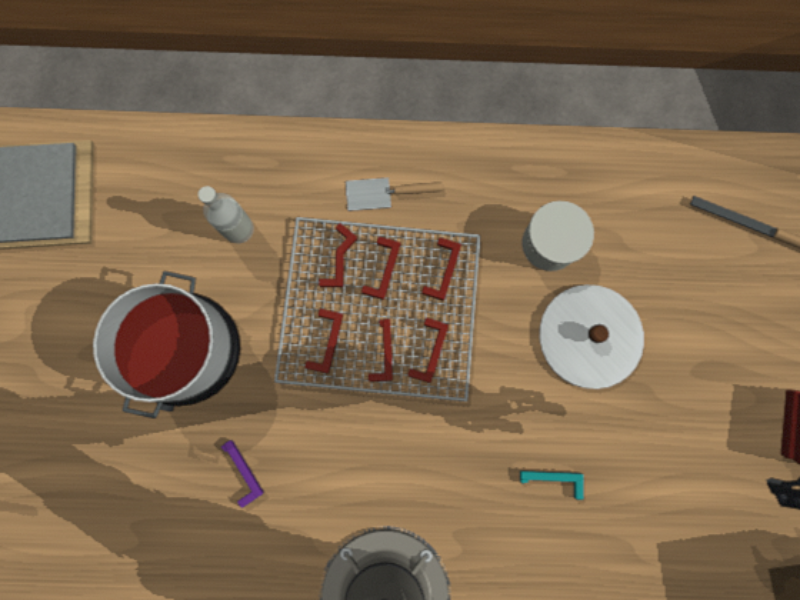

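View pics/scene0.png

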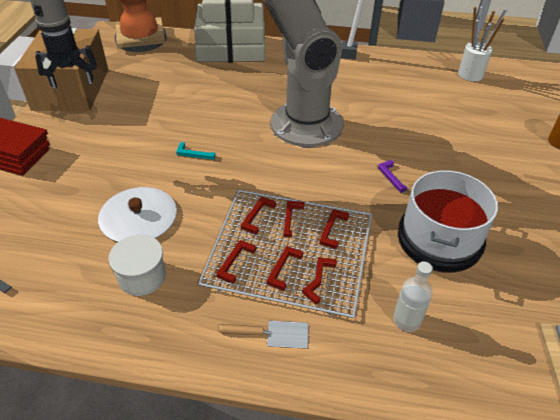

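The top view (800 px wide) shows the pot at left (155,345) and the lid at right (592,336) with its knob at (599,333). There are two rows of red pulls on the rack. The bent one is at (338,256) and the snapped one, with a long leg below and a stump above, is at (385,350). The purple (242,475) and turquoise (552,482) look-alikes lie on the bench and are not meant.

```bash
cat > h.py <<'E'
from bench import telemetry, grab_frame, calibration, order, silhouettes, r
import cv2,numpy as np
from scipy.optimize import minimize
from scipy.spatial.transform import Rotation as R
np.set_printoptions(precision=4,suppress=True)
C={n:calibration(n) for n in("scene","top")}
def proj(n,P):
    c=C[n];W=c["world_from_camera"];q=(np.asarray(P)-W[:3,3])@W[:3,:3]
    return np.c_[c["fx"]*q[:,0]/q[:,2]+c["cx"],c["fy"]*q[:,1]/q[:,2]+c["cy"]]
def ray(n,uv):
    c=C[n];W=c["world_from_camera"]
    d=W[:3,:3]@np.array([(uv[0]-c["cx"])/c["fx"],(uv[1]-c["cy"])/c["fy"],1]);return W[:3,3],d/np.linalg.norm(d)
def tri(u1,u2):
    A=np.zeros((3,3));b=np.zeros(3)
    for n,u in(("scene",u1),("top",u2)):
        o,d=ray(n,u);M=np.eye(3)-np.outer(d,d);A+=M;b+=M@o
    p=np.linalg.solve(A,b)
    return p,[np.round(proj(n,[p])[0]-u,1) for n,u in(("scene",u1),("top",u2))]
def plane(n,uv,z):
    o,d=ray(n,uv);return o+d*(z-o[2])/d[2]
k=np.deg2rad(40);cs,sn=np.cos(k),np.sin(k)
SN=np.array([[-60,-8],[60,-8],[60,14],[44,14],[44,8],[-44,8],[-44,40],[-60,40]])/1000.
# bent: boxes, straight -52..22ish then turned by -40 deg at x=20
def box(x0,x1,y0,y1):return np.array([[x0,y0],[x1,y0],[x1,y1],[x0,y1]])/1000.
Rk=np.array([[cs,-sn],[sn,cs]])
kink=lambda B:(B@Rk)+np.array([.020,0])
E
cat > m.py <<'E'
from h import *
F={n:grab_frame(n) for n in C}
for t in("pull_bent","pull_snapped","pull_a","lid","lid_knob"):
    for n in C:
        print(t,n,[(round(d["p"],2),np.round(d["extent"]).tolist(),int(d["mask"].sum())) for d in silhouettes(t,n)])
def red(n):
    b,g,rr=[F[n][...,i].astype(int) for i in range(3)];return (rr>70)&(rr>2.2*g)&(rr>2.2*b)
for n in C:
    m=red(n).astype(np.uint8);N,L,S,ce=cv2.connectedComponentsWithStats(m)
    print(n,[(S[i,4],ce[i].round().tolist()) for i in range(1,N) if S[i,4]>60])
# rim: maximise gradient on circle
G={n:cv2.GaussianBlur(np.hypot(cv2.Sobel(g:=cv2.cvtColor(F[n],6).astype(np.float32),5,1,0),cv2.Sobel(g,5,0,1)),(0,0),1.5) for n in C}
th=np.linspace(0,2*np.pi,180)
def circ(x,y,z,rad):return np.c_[x+rad*np.cos(th),y+rad*np.sin(th),np.full(180,z)]
def cost(p,rads):
    s=0
    for n in C:
        for rad in rads:
            u=proj(n,circ(*p,rad)).astype(np.float32);s-=np.minimum(cv2.remap(G[n],u[:,0],u[:,1],1),150).mean()
    return s
from scipy.optimize import differential_evolution as DE
p0=plane("top",(108,241),.165)
for nm,p0,rads,z in(("pot",p0,(.1,.096),.165),("lid",plane("top",(414,235),.012),(.104,),.012)):
    q=DE(cost,[(p0[0]-.05,p0[0]+.05),(p0[1]-.05,p0[1]+.05),(z-.03,z+.03)],args=(rads,),seed=1)
    print(nm,q.x,q.fun,"guess",p0)
    for n in C:
        for rad in rads:cv2.polylines(F[n],[np.round(proj(n,circ(*q.x,rad))).astype(int)],True,(0,255,0),1)
cv2.imwrite("pics/ov.png",np.vstack([F["top"][150:330,40:480],F["scene"][140:320,80:520]]))
E
python3 m.py
```

```text
pull_bent scene [(0.94, [321.0, 280.0, 37.0, 47.0], 535), (0.54, [293.0, 218.0, 22.0, 38.0], 369), (0.4, [285.0, 271.0, 30.0, 44.0], 566)]
pull_bent top [(0.75, [236.0, 177.0, 26.0, 48.0], 377)]
pull_snapped scene [(0.72, [390.0, 177.0, 28.0, 34.0], 264), (0.69, [197.0, 149.0, 37.0, 20.0], 348), (0.58, [292.0, 221.0, 21.0, 36.0], 352)]
pull_snapped top [(0.84, [268.0, 244.0, 19.0, 45.0], 393), (0.79, [169.0, 329.0, 30.0, 42.0], 380), (0.66, [387.0, 340.0, 45.0, 19.0], 311)]
pull_a scene [(0.98, [333.0, 228.0, 26.0, 44.0], 471), (0.69, [284.0, 270.0, 32.0, 41.0], 509), (0.67, [236.0, 261.0, 41.0, 41.0], 498), (0.61, [257.0, 216.0, 39.0, 40.0], 454)]
pull_a top [(0.96, [302.0, 245.0, 24.0, 48.0], 373), (0.86, [309.0, 187.0, 24.0, 43.0], 366), (0.73, [226.0, 241.0, 24.0, 41.0], 475), (0.58, [266.0, 186.0, 25.0, 44.0], 385)]
lid scene [(0.97, [137.0, 214.0, 74.0, 55.0], 3290), (0.69, [285.0, 271.0, 36.0, 45.0], 565)]
lid top [(0.56, [413.0, 236.0, 73.0, 72.0], 4214)]
lid_knob scene [(0.92, [139.0, 214.0, 82.0, 55.0], 3320)]
lid_knob top [(0.65, [415.0, 235.0, 72.0, 71.0], 4118), (0.4, [116.0, 242.0, 106.0, 106.0], 7267)]
scene [(np.int32(1580), [17.0, 143.0]), (np.int32(1871), [451.0, 208.0]), (np.int32(362), [256.0, 214.0]), (np.int32(289), [291.0, 216.0]), (np.int32(391), [332.0, 228.0]), (np.int32(436), [233.0, 260.0]), (np.int32(455), [282.0, 267.0]), (np.int32(459), [318.0, 279.0])]
top [(np.int32(286), [238.0, 180.0]), (np.int32(293), [269.0, 188.0]), (np.int32(278), [311.0, 189.0]), (np.int32(3371), [112.0, 243.0]), (np.int32(308), [229.0, 239.0]), (np.int32(300), [302.0, 246.0]), (np.int32(243), [269.0, 247.0]), (np.int32(113), [555.0, 297.0])]
pot [0.4448 0.4066 0.1626] -599.0656127929688 guess [0.4393 0.4008 0.165 ]
lid [ 0.494  -0.3953  0.0109] -253.723876953125 guess [ 0.4933 -0.395   0.012 ]
```

View pics/ov.png

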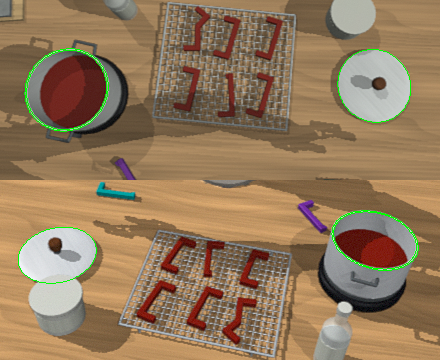

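The rim circles lie on the pot (0.445, 0.407, rim at 0.163) and on the lid (0.494, -0.395), and the heights match the text. Next I fit the two pulls in both views and confirm them in an enlarged crop.

```bash
cat > pf.py <<'E'
from h import *
bent=[box(-52,20,-8,8),box(-52,-36,-8,40)]  # straight + leg
kb=[box(-2,54,-8,8),box(38,54,-8,40)]
# find kinked extent so that spans x<=80,y>=-36
snap=[box(-60,60,-8,8),box(-60,-44,-8,40),box(44,60,-8,14)]
for L in(40,46,50,54):
    B=np.vstack([kink(box(0,L,-8,8)),kink(box(L-16,L,-8,40))]);print(L,B.min(0),B.max(0))
def parts(nm,L=46):
    return snap if nm=="snap" else bent+[kink(box(0,L,-8,8)),kink(box(L-16,L,-8,40))]
def render(n,P,p,S=4):
    x,y,a,z=p;Ra=np.array([[np.cos(a),-np.sin(a)],[np.sin(a),np.cos(a)]])
    m=np.zeros((420*S//2,560*S//2),np.uint8)
    for B in P:
        q=B@Ra.T+[x,y];V=np.r_[np.c_[q,np.full(4,z)],np.c_[q,np.full(4,z-.018)]]
        u=(proj(n,V)+.5)*S/2
        cv2.fillConvexPoly(m,cv2.convexHull(np.round(u*16).astype(np.int32)),255,shift=4)
    return cv2.resize(m,(560,420),interpolation=cv2.INTER_AREA).astype(float)/255
if __name__=="__main__":
    F={n:grab_frame(n) for n in C}
    for nm,ct,csn in(("snap",(269,247),(291,216)),("bent",(238,180),(318,279))):
        M={}
        for n,c in(("top",ct),("scene",csn)):
            b,g,rr=[F[n][...,i].astype(int) for i in range(3)];m=((rr>60)&(rr>1.9*g)&(rr>1.9*b)).astype(np.uint8)
            N,Lb,S,ce=cv2.connectedComponentsWithStats(m);i=1+np.argmin(np.linalg.norm(ce[1:]-c,axis=1));M[n]=(Lb==i).astype(float);print(n,S[i],ce[i].round(1))
        p0=plane("top",ct,.038)[:2];P=parts(nm)
        f=lambda p:sum(1-np.minimum(render(n,P,p),M[n]).sum()/np.maximum(render(n,P,p),M[n]).sum() for n in C)
        best=min((minimize(f,[*p0,a,.038],method="Nelder-Mead",options=dict(initial_simplex=[np.array([*p0,a,.038])+d for d in ([0]*4,[.015,0,0,0],[0,.015,0,0],[0,0,.3,0],[0,0,0,.006])],maxiter=250)) for a in np.arange(0,6.2,.5236)),key=lambda s:s.fun)
        print(nm,best.x,np.rad2deg(best.x[2]),"IoUsum",2-best.fun)
        for n in C:
            c,_=cv2.findContours((render(n,P,best.x)>.5).astype(np.uint8),0,1);M[n+"c"]=c
        tiles=[]
        for n,c in(("top",ct),("scene",csn)):
            x,y=c[0]-33,c[1]-33;t=cv2.resize(F[n][y:y+66,x:x+66],None,fx=6,fy=6,interpolation=2)
            for k in M[n+"c"]:cv2.polylines(t,[((k[:,0]-[x,y]+.5)*6).astype(int)],True,(0,255,0),1)
            tiles.append(t)
        M=np.hstack(tiles);out=M if nm=="snap" else np.vstack([out,M])
    cv2.imwrite("pics/crop.png",cv2.resize(out,(600,600)))
E
python3 pf.py
```

```text
40 [ 0.0149 -0.0318] [0.0764 0.0152]
46 [ 0.0149 -0.0357] [0.0809 0.0114]
50 [ 0.0149 -0.0383] [0.084  0.0088]
54 [ 0.0149 -0.0408] [0.0871 0.0062]
top [258 224  17  43 267] [269.2 247.7]
scene [284 201  20  36 301] [290.6 215.5]
snap [0.4533 0.0095 6.3715 0.0337] 365.05847055662156 IoUsum 1.4895022103596156
top [224 157  26  44 325] [237.4 181. ]
scene [303 257  34  47 489] [317.7 278.4]
bent [0.6263 0.11   6.3012 0.0387] 361.03371670205865 IoUsum 1.4853051103056831
```

View pics/crop.png

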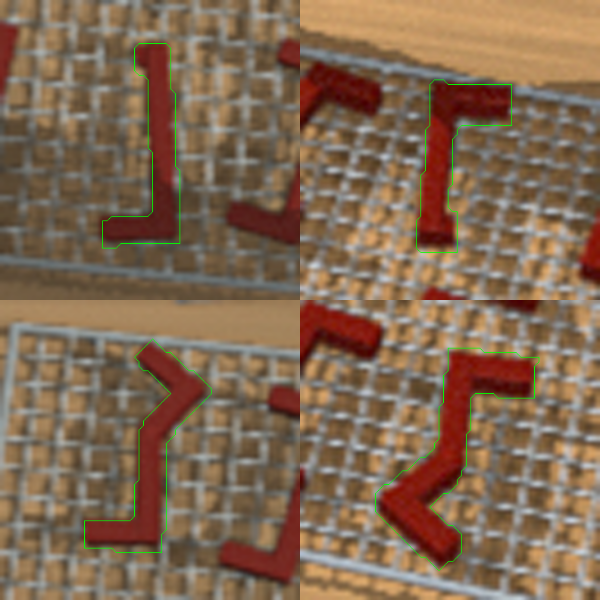

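Confirmed in the crop: the red pull with the stump, at top px (269,247), is pull_snapped. The kinked red one at (238,180) is pull_bent. Purple (169,329) and turquoise (387,340) are the wrong colour. I start with the snapped pull.

>>> apply_moves(
  moves=[
    [0,0,1,0,0,0,0.2],
    [0,0,1,0,0,0,0.2],
    [0,0,1,0,0,0,0.2],
    [0,0,0,0.0208,-0.0306,0,0.2],
    [0,0,0,0.0208,-0.0306,0,0.2],
    [0,0,0,0.0208,-0.0306,0,0.2],
    [0,0,0,0.0208,-0.0306,0,0.2],
    [0,0,0,0.0208,-0.0306,0,0.2],
  ],
  grip_force=30,
)

```text
clock: 1.52
tcp_pos: [0.3562, -0.4571, 0.2315]
orientation: [3.138, 0.142, 0.0]
contact_force: [0.9, 0.4, 0.1]
grip_width: 0.0512
gripper_force: 0.0
```

>>> apply_moves(
  moves=[
    [0,0,0,0.0208,-0.0306,0,0.2],
    [0,0,0,0.0208,-0.0306,0,0.2],
    [0,0,0,0.0208,-0.0306,0,0.2],
    [0,0,0,0.0208,-0.0306,0,0.2],
    [0,0,0,0.0208,-0.0306,0,0.2],
    [0,0,0,0.0208,-0.0306,0,0.2],
    [0,0,0,0.0208,-0.0306,0,0.2],
    [0,0,0,0.0208,-0.0306,0,0.2],
  ],
)

```text
clock: 2.18
tcp_pos: [0.4998, -0.1982, 0.2317]
orientation: [3.138, 0.142, 0.001]
contact_force: [0.7, -0.9, -0.4]
grip_width: 0.0511
gripper_force: 0.0
```

```bash
cat > go.py <<'E'
import sys
from h import *
def go(x,y,z,yaw=None):
    o=telemetry.get_obs();Q=R.from_rotvec(o["orientation"]);M=Q.as_matrix();cy=np.rad2deg(np.arctan2(M[1,0],M[0,0]))
    s=M.T@(np.array([x,y,z])-o["tcp_pos"])
    print("t",round(o["clock"],2),"pos",o["tcp_pos"],"yaw %.2f"%cy,"tilt",M[:,2],"w %.4f f %.1f"%(o["grip_width"],o["gripper_force"]),"F",o["contact_force"],"shift(no turn)",s,"turn units(6deg)",None if yaw is None else round((cy-yaw)/6,3))
if __name__=="__main__":go(*map(float,sys.argv[1:]))
E
python3 go.py .4453 .0088 .12 5.06
```

```text
t 2.18 pos [ 0.4998 -0.1982  0.2317] yaw 5.18 tilt [ 0.0007 -0.0003 -1.    ] w 0.0511 f 0.0 F [ 0.715  -0.9201 -0.3599] shift(no turn) [-0.0357 -0.2111  0.1116] turn units(6deg) 0.02
```

>>> apply_moves(
  moves=[
    [0,0,0,-0.0051,-0.0302,0.014,0.2],
    [0,0,0,-0.0051,-0.0302,0.014,0.2],
    [0,0,0,-0.0051,-0.0302,0.014,0.2],
    [0,0,0,-0.0051,-0.0302,0.014,0.2],
    [0,0,0,-0.0051,-0.0302,0.014,0.2],
    [0,0,0,-0.0051,-0.0302,0.014,0.2],
    [0,0,0,-0.0051,-0.0299,0.014,0.2],
    [0,0,0,0,0,0,0.2],
  ],
)

```text
clock: 2.85
tcp_pos: [0.4417, 0.0126, 0.1315]
orientation: [-3.136, -0.154, 0.006]
contact_force: [0.4, 0.0, -0.5]
grip_width: 0.0512
gripper_force: 0.0
```

```bash
cat > w.py <<'E'
import sys
from h import *
# overlay the fitted outline (world pose, top z) on the wrist picture
from pf import parts
cw=calibration("wrist")
def wproj(P,o):
    T=np.eye(4);T[:3,:3]=R.from_rotvec(o["orientation"]).as_matrix();T[:3,3]=o["tcp_pos"];T=T@cw["mount"]
    q=(np.asarray(P)-T[:3,3])@T[:3,:3];rr=np.linalg.norm(q[:,:2],axis=1);th=np.arctan2(rr,q[:,2])
    return np.c_[cw["fx"]*th*q[:,0]/rr+cw["cx"],cw["fy"]*th*q[:,1]/rr+cw["cy"]]
if __name__=="__main__":
    nm,x,y,a,z=sys.argv[1],*map(float,sys.argv[2:6]);o=telemetry.get_obs();f=grab_frame("wrist")
    for B in parts(nm):
        Ra=np.array([[np.cos(a),-np.sin(a)],[np.sin(a),np.cos(a)]]);q=B@Ra.T+[x,y]
        cv2.polylines(f,[np.round(wproj(np.c_[q,np.full(4,z)],o)).astype(int)],True,(0,255,0),1)
    cv2.imwrite(sys.argv[6],f)
E
python3 w.py snap .4533 .0095 .0883 .038 pics/w1.png; python3 go.py .4453 .0088 .025 5.06
```

```text
40 [ 0.0149 -0.0318] [0.0764 0.0152]
46 [ 0.0149 -0.0357] [0.0809 0.0114]
50 [ 0.0149 -0.0383] [0.084  0.0088]
54 [ 0.0149 -0.0408] [0.0871 0.0062]
t 2.9 pos [0.443  0.01   0.1324] yaw 5.53 tilt [-0.0024  0.0006 -1.    ] w 0.0512 f 0.0 F [-0.3437 -0.8657  0.0924] shift(no turn) [0.0024 0.0015 0.1074] turn units(6deg) 0.078
```

View pics/w1.png

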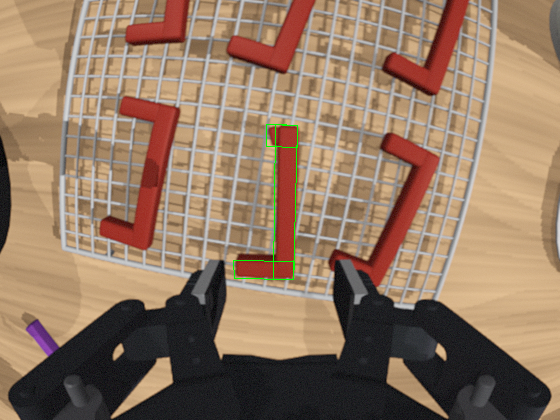

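The overlay (bar from (285,265) to (285,130)) fits the snapped pull. The neighbour's leg tip at (335,262) is clear of the finger path near row 205. I descend and grip.

>>> apply_moves(
  moves=[
    [0,0,0.3,0.0024,0.001,0.025,0.2],
    [0,0,0,0,0,0.025,0.2],
    [0,0,0,0,0,0.025,0.2],
    [0,0,0,0,0,0.02,0.2],
    [0,0,0,0,0,0.0115,0.2],
    [0,0,0,0,0,0,0.2],
    [0,0,0,0,0,0,-1],
    [0,0,0,0,0,0,-1],
  ],
)

```text
clock: 3.57
tcp_pos: [0.448, 0.0059, 0.0277]
orientation: [3.14, 0.092, 0.003]
contact_force: [0.7, -0.1, 0.1]
grip_width: 0.0284
gripper_force: 0.0
```

>>> apply_moves(
  moves=[
    [0,0,0,0,0,0,-1],
    [0,0,0,0,0,0,-1],
    [0,0,0,0,0,0,-1],
    [0,0,0,0,0,0,-1],
    [0,0,0,0,0,-0.01,-1],
    [0,0,0,0,0,-0.03,-1],
    [0,0,0,0,0,-0.03,-1],
    [0,0,0,0,0,0,-1],
  ],
)

```text
clock: 4.23
tcp_pos: [0.4502, 0.0068, 0.102]
orientation: [-3.14, -0.093, -0.013]
contact_force: [1.6, 0.8, -0.2]
grip_width: 0.015
gripper_force: 30.8
```

```bash
python3 go.py .4368 .3616 .25 0
```

```text
t 4.23 pos [0.4502 0.0068 0.102 ] yaw 3.38 tilt [ 0.0084  0.0007 -1.    ] w 0.0150 f 30.8 F [ 1.6239  0.845  -0.1846] shift(no turn) [ 0.0089 -0.355  -0.1479] turn units(6deg) 0.564
```

>>> apply_moves(
  moves=[
    [0,0,0.56,0,0,-0.03,-1],
    [0,0,0,-0.001,-0.0355,-0.0165,-1],
    [0,0,0,-0.001,-0.0355,-0.0165,-1],
    [0,0,0,-0.001,-0.0355,-0.0165,-1],
    [0,0,0,-0.001,-0.0355,-0.0165,-1],
    [0,0,0,-0.001,-0.0355,-0.0165,-1],
    [0,0,0,-0.001,-0.0355,0,-1],
    [0,0,0,-0.001,-0.0355,0,-1],
  ],
)

```text
clock: 4.9
tcp_pos: [0.4399, 0.2568, 0.2111]
orientation: [-3.14, -0.001, -0.004]
contact_force: [0.8, 0.3, -0.6]
grip_width: 0.0145
gripper_force: 30.8
```

>>> apply_moves(
  moves=[
    [0,0,0,-0.001,-0.0355,0,-1],
    [0,0,0,-0.001,-0.0355,0,-1],
    [0,0,0,-0.001,-0.0355,0,-1],
    [0,0,0,0,0,0,-1],
    [0,0,0,0,0,0,-1],
    [0,0,0,0,0,0,-1],
    [0,0,0,0,0,0,-1],
    [0,0,0,0,0,0,-1],
  ],
)

```text
clock: 5.57
tcp_pos: [0.4373, 0.3597, 0.2094]
orientation: [3.141, -0.003, 0.0]
contact_force: [0.1, -0.3, -0.5]
grip_width: 0.0152
gripper_force: 30.8
```

```bash
python3 go.py .440 .3616 .118 0; python3 - <<'E'
from h import *
cv2.imwrite("pics/s2.png",np.hstack([cv2.resize(grab_frame("scene")[120:300,330:530],None,fx=2,fy=2),cv2.resize(grab_frame("top")[170:350,60:260],None,fx=2,fy=2)]))
E
```

```text
t 5.57 pos [0.4373 0.3597 0.2094] yaw -0.09 tilt [ 0.0003 -0.0009 -1.    ] w 0.0152 f 30.8 F [ 0.0619 -0.3273 -0.5196] shift(no turn) [ 0.0027 -0.0019  0.0914] turn units(6deg) -0.015
```

View pics/s2.png

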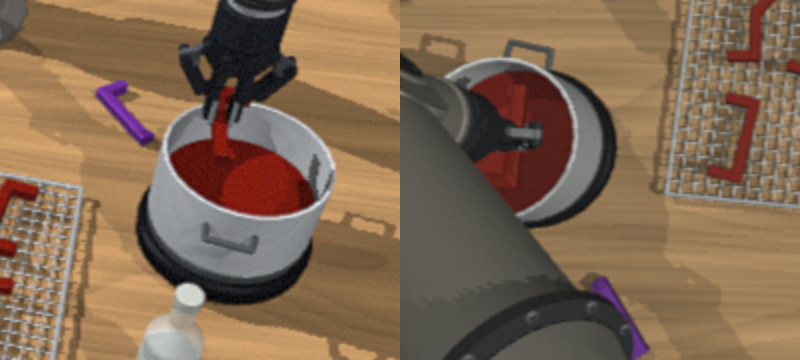

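The snapped pull hangs over the pot mouth, clear inside the rim. I lower it and release.

>>> apply_moves(
  moves=[
    [0,0,0,0.0027,-0.0019,0.025,-1],
    [0,0,0,0,0,0.025,-1],
    [0,0,0,0,0,0.02,-1],
    [0,0,0,0,0,0.015,-1],
    [0,0,0,0,0,0.008,-1],
    [0,0,0,0,0,0,-1],
    [0,0,0,0,0,0,-0.3],
    [0,0,0,0,0,0,-0.3],
  ],
)

```text
clock: 6.33
tcp_pos: [0.4402, 0.3639, 0.1176]
orientation: [-3.14, -0.0, -0.002]
contact_force: [-0.6, -0.1, 0.5]
grip_width: 0.0301
gripper_force: 0.0
```

>>> apply_moves(
  moves=[
    [0,0,0,0,0,0,-0.3],
    [0,0,0,0,0,0,-0.3],
    [0,0,0,0,0,-0.03,-0.3],
    [0,0,0,0,0,-0.035,-0.3],
    [0,0,0,0,0,-0.035,-0.3],
    [0,0,0,0,0,-0.03,0.2],
    [0,0,0,0.01,0.035,0,0.2],
    [0,0,0,0.01,0.035,0,0.2],
  ],
)

```text
clock: 7.0
tcp_pos: [0.4599, 0.2959, 0.2496]
orientation: [-3.137, -0.009, -0.008]
contact_force: [1.1, -1.5, -1.5]
grip_width: 0.0513
gripper_force: 0.0
```

```bash
python3 go.py .630 .110 .14 1
```

```text
t 7.0 pos [0.4599 0.2959 0.2496] yaw 0.33 tilt [ 0.005   0.0046 -1.    ] w 0.0513 f 0.0 F [ 1.1029 -1.4649 -1.4759] shift(no turn) [0.1685 0.1874 0.1096] turn units(6deg) -0.111
```

>>> apply_moves(
  moves=[
    [0,0,0,0.024,0.0267,0,0.2],
    [0,0,0,0.024,0.0267,0,0.2],
    [0,0,0,0.024,0.0267,0.013,0.2],
    [0,0,0,0.024,0.0267,0.018,0.2],
    [0,0,0,0.024,0.0267,0.018,0.2],
    [0,0,0,0.024,0.0267,0.018,0.2],
    [0,0,0,0.024,0.0267,0.018,0.2],
    [0,0,0,0,0,0.025,0.2],
  ],
)

```text
clock: 7.67
tcp_pos: [0.6336, 0.0979, 0.1372]
orientation: [3.138, -0.015, 0.011]
contact_force: [0.7, -1.6, 0.4]
grip_width: 0.051
gripper_force: 0.0
```

>>> apply_moves(
  moves=[
    [0,0,0,0,0,0,0.2],
    [0,0,0,0,0,0,0.2],
    [0,0,0,0,0,0,0.2],
    [0,0,0,0,0,0,0.2],
    [0,0,0,0,0,0,0.2],
    [0,0,0,0,0,0,0.2],
    [0,0,0,0,0,0,0.2],
    [0,0,0,0,0,0,0.2],
  ],
)

```text
clock: 8.33
tcp_pos: [0.6277, 0.1068, 0.1369]
orientation: [-3.142, -0.002, -0.001]
contact_force: [-0.1, 0.1, -0.6]
grip_width: 0.0509
gripper_force: 0.0
```

```bash
python3 w.py bent .6263 .110 .018 .038 pics/w2.png|tail -1; python3 go.py .630 .110 .025 1
```

```text
54 [ 0.0149 -0.0408] [0.0871 0.0062]
t 8.38 pos [0.6276 0.1067 0.1367] yaw 0.05 tilt [ 0.0005  0.     -1.    ] w 0.0514 f 0.0 F [-0.2926 -0.4228 -0.6345] shift(no turn) [ 0.0023 -0.0033  0.1117] turn units(6deg) -0.159
```

View pics/w2.png

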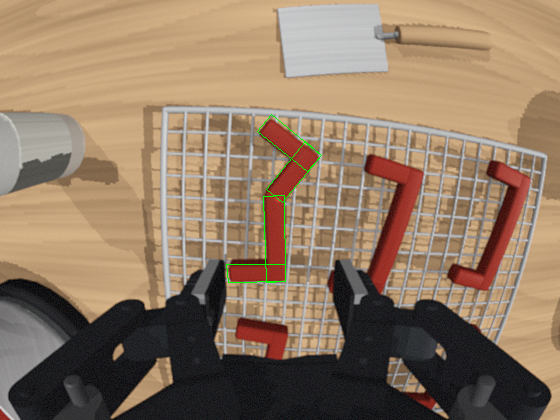

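The overlay fits the bent pull (bar (273,265) to (273,200), kink to (315,155)), and the finger path around row 215 is clear. I descend and grip.

>>> apply_moves(
  moves=[
    [0,0,-0.16,0.0023,-0.0033,0.025,0.2],
    [0,0,0,0,0,0.025,0.2],
    [0,0,0,0,0,0.025,0.2],
    [0,0,0,0,0,0.023,0.2],
    [0,0,0,0,0,0.0135,0.2],
    [0,0,0,0,0,0,0.2],
    [0,0,0,0,0,0,-1],
    [0,0,0,0,0,0,-1],
  ],
)

```text
clock: 9.05
tcp_pos: [0.631, 0.1101, 0.0262]
orientation: [-3.141, -0.027, -0.003]
contact_force: [0.5, 0.1, 0.7]
grip_width: 0.0277
gripper_force: 0.0
```

>>> apply_moves(
  moves=[
    [0,0,0,0,0,0,-1],
    [0,0,0,0,0,0,-1],
    [0,0,0,0,0,0,-1],
    [0,0,0,0,0,0,-1],
    [0,0,0,0,0,-0.01,-1],
    [0,0,0,0,0,-0.03,-1],
    [0,0,0,0,0,-0.035,-1],
    [0,0,0,0,0,-0.035,-1],
  ],
)

```text
clock: 9.72
tcp_pos: [0.629, 0.1096, 0.1361]
orientation: [3.141, 0.028, -0.003]
contact_force: [-0.4, -0.2, -0.6]
grip_width: 0.015
gripper_force: 31.0
```

```bash
python3 go.py .435 .417 .23 0
```

```text
t 9.72 pos [0.629  0.1096 0.1361] yaw 1.00 tilt [-0.0017 -0.0003 -1.    ] w 0.0150 f 31.0 F [-0.4043 -0.1695 -0.6285] shift(no turn) [-0.1888 -0.3107 -0.0936] turn units(6deg) 0.167
```

>>> apply_moves(
  moves=[
    [0,0,0.17,0,0,-0.03,-1],
    [0,0,0,-0.0192,-0.0307,-0.0155,-1],
    [0,0,0,-0.0192,-0.0307,-0.0155,-1],
    [0,0,0,-0.0192,-0.0307,-0.0155,-1],
    [0,0,0,-0.0192,-0.0307,-0.0155,-1],
    [0,0,0,-0.0192,-0.0307,0,-1],
    [0,0,0,-0.0192,-0.0307,0,-1],
    [0,0,0,-0.0192,-0.0307,0,-1],
  ],
)

```text
clock: 10.38
tcp_pos: [0.4944, 0.3259, 0.2281]
orientation: [-3.141, 0.001, -0.002]
contact_force: [0.3, 0.4, -0.9]
grip_width: 0.0149
gripper_force: 31.1
```

>>> apply_moves(
  moves=[
    [0,0,0,-0.0192,-0.0307,0,-1],
    [0,0,0,-0.0192,-0.0307,0,-1],
    [0,0,0,-0.0192,-0.0307,0,-1],
    [0,0,0,0,0,0,-1],
    [0,0,0,0,0,0,-1],
    [0,0,0,0,0,0,-1],
    [0,0,0,0,0,0,-1],
    [0,0,0,0,0,0,-1],
  ],
)

```text
clock: 11.05
tcp_pos: [0.4392, 0.4154, 0.2269]
orientation: [3.141, -0.005, 0.001]
contact_force: [0.4, -0.3, -0.8]
grip_width: 0.0148
gripper_force: 31.0
```

```bash
python3 go.py .435 .417 .12 0; python3 - <<'E'
from h import *
cv2.imwrite("pics/s3.png",np.hstack([cv2.resize(grab_frame("scene")[120:300,330:530],None,fx=2,fy=2),cv2.resize(grab_frame("top")[170:350,60:260],None,fx=2,fy=2)]))
E
```

```text
t 11.05 pos [0.4392 0.4154 0.2269] yaw -0.18 tilt [ 0.0004 -0.0007 -1.    ] w 0.0148 f 31.0 F [ 0.3814 -0.3065 -0.8287] shift(no turn) [-0.0042 -0.0017  0.1069] turn units(6deg) -0.029
```

View pics/s3.png

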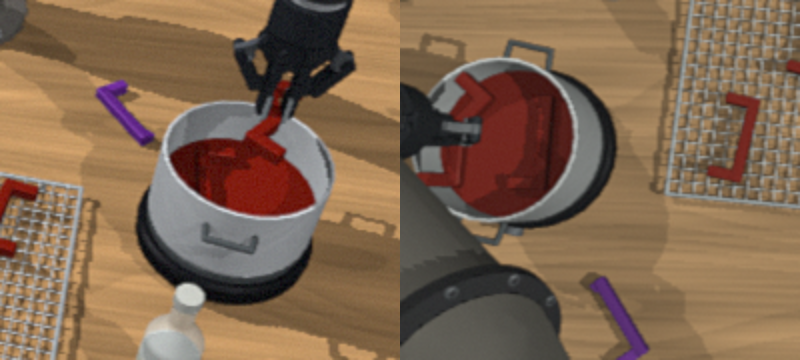

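The snapped pull lies flat on the wax near the rack-side wall, and the bent one hangs inside the mouth. I lower and release it.

>>> apply_moves(
  moves=[
    [0,0,0,-0.0042,-0.0017,0.025,-1],
    [0,0,0,0,0,0.025,-1],
    [0,0,0,0,0,0.025,-1],
    [0,0,0,0,0,0.02,-1],
    [0,0,0,0,0,0.012,-1],
    [0,0,0,0,0,0,-1],
    [0,0,0,0,0,0,-0.3],
    [0,0,0,0,0,0,-0.3],
  ],
)

```text
clock: 11.82
tcp_pos: [0.4347, 0.4194, 0.1213]
orientation: [-3.14, 0.001, -0.003]
contact_force: [-0.0, -0.5, -0.5]
grip_width: 0.0297
gripper_force: 0.0
```

>>> apply_moves(
  moves=[
    [0,0,0,0,0,0,-0.3],
    [0,0,0,0,0,0,-0.3],
    [0,0,0,0,0,-0.03,-0.3],
    [0,0,0,0,0,-0.035,-0.3],
    [0,0,0,0,0,-0.035,-0.3],
    [0,0,0,0,0,-0.03,1],
    [0,0,0,0.003,0.04,0,1],
    [0,0,0,0.003,0.04,0,1],
  ],
)

```text
clock: 12.48
tcp_pos: [0.44, 0.3413, 0.2532]
orientation: [-3.136, -0.007, -0.007]
contact_force: [0.8, -0.9, -1.4]
grip_width: 0.065
gripper_force: 0.0
```

```bash
python3 go.py .494 -.395 .15 0
```

```text
t 12.48 pos [0.44   0.3413 0.2532] yaw 0.25 tilt [ 0.0046  0.0054 -1.    ] w 0.0650 f 0.0 F [ 0.798  -0.9263 -1.4087] shift(no turn) [0.0504 0.7371 0.0994] turn units(6deg) 0.042
```

>>> apply_moves(
  moves=[
    [0,0,0,0.0027,0.0368,0,1],
    [0,0,0,0.0027,0.0368,0,1],
    [0,0,0,0.0027,0.0368,0,1],
    [0,0,0,0.0027,0.0368,0,1],
    [0,0,0,0.0027,0.0368,0,1],
    [0,0,0,0.0027,0.0368,0,1],
    [0,0,0,0.0027,0.0368,0,1],
    [0,0,0,0.0027,0.0368,0,1],
  ],
)

```text
clock: 13.15
tcp_pos: [0.4613, 0.0426, 0.2509]
orientation: [-3.141, 0.0, -0.004]
contact_force: [-0.1, 0.2, -0.3]
grip_width: 0.0853
gripper_force: 0.0
```

>>> apply_moves(
  moves=[
    [0,0,0,0.0027,0.0368,0,1],
    [0,0,0,0.0027,0.0368,0,1],
    [0,0,0,0.0027,0.0368,0,1],
    [0,0,0,0.0027,0.0368,0,1],
    [0,0,0,0.0027,0.0368,0,1],
    [0,0,0,0.0027,0.0368,0,1],
    [0,0,0,0.0027,0.0368,0,1],
    [0,0,0,0.0027,0.0368,0,1],
  ],
)

```text
clock: 13.82
tcp_pos: [0.4829, -0.252, 0.2509]
orientation: [3.141, -0.0, 0.003]
contact_force: [0.1, -0.1, 0.9]
grip_width: 0.0858
gripper_force: 0.0
```

>>> apply_moves(
  moves=[
    [0,0,0,0.0027,0.0368,0,1],
    [0,0,0,0.0027,0.0368,0,1],
    [0,0,0,0.0027,0.0368,0,1],
    [0,0,0,0,0.0368,0.015,1],
    [0,0,0,0,0,0.025,1],
    [0,0,0,0,0,0.025,1],
    [0,0,0,0,0,0.025,1],
    [0,0,0,0,0,0.01,1],
  ],
)

```text
clock: 14.48
tcp_pos: [0.4895, -0.3964, 0.1471]
orientation: [-3.139, 0.001, 0.005]
contact_force: [-0.3, 0.4, 0.3]
grip_width: 0.0855
gripper_force: 0.0
```

>>> apply_moves(
  moves=[
    [0,0,0,0,0,0,1],
    [0,0,0,0,0,0,1],
    [0,0,0,0,0,0,1],
    [0,0,0,0,0,0,1],
    [0,0,0,0,0,0,1],
    [0,0,0,0,0,0,1],
    [0,0,0,0,0,0,1],
    [0,0,0,0,0,0,1],
  ],
)

```text
clock: 15.15
tcp_pos: [0.4909, -0.3975, 0.1502]
orientation: [3.141, -0.001, 0.001]
contact_force: [-0.9, -0.6, 0.4]
grip_width: 0.0855
gripper_force: 0.0
```

```bash
python3 go.py .494 -.395 .026 0; python3 - <<'E'
from w import *
o=telemetry.get_obs();f=grab_frame("wrist")
t=np.linspace(0,6.283,100)
for rad,z in((.018,.049),(.104,.0115)):
    u=wproj(np.c_[.494+rad*np.cos(t),-.395+rad*np.sin(t),np.full(100,z)],o);cv2.polylines(f,[np.round(u).astype(int)],True,(0,255,0),1)
cv2.imwrite("pics/w3.png",f)
E
```

```text
t 15.15 pos [ 0.4909 -0.3975  0.1502] yaw -0.02 tilt [ 0.0004 -0.0003 -1.    ] w 0.0855 f 0.0 F [-0.8761 -0.5783  0.3529] shift(no turn) [ 0.0031 -0.0025  0.1242] turn units(6deg) -0.004
40 [ 0.0149 -0.0318] [0.0764 0.0152]
46 [ 0.0149 -0.0357] [0.0809 0.0114]
50 [ 0.0149 -0.0383] [0.084  0.0088]
54 [ 0.0149 -0.0408] [0.0871 0.0062]
```

View pics/w3.png

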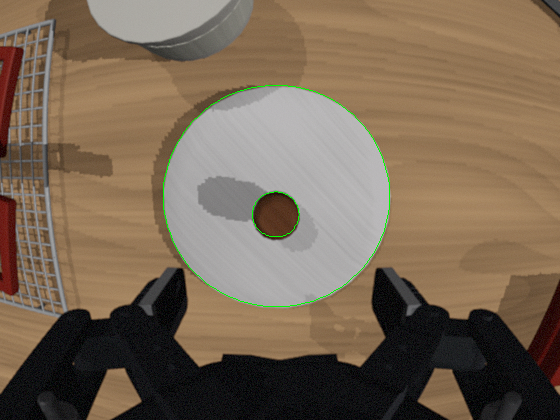

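The lid's flange circle and knob (276,215) match the prediction to within a pixel, which also confirms the knob height. I take it.

>>> apply_moves(
  moves=[
    [0,0,0,0.0031,-0.0025,0.025,1],
    [0,0,0,0,0,0.025,1],
    [0,0,0,0,0,0.025,1],
    [0,0,0,0,0,0.025,1],
    [0,0,0,0,0,0.015,1],
    [0,0,0,0,0,0.008,1],
    [0,0,0,0,0,0,1],
    [0,0,0,0,0,0,-1],
  ],
  grip_force=60,
)

```text
clock: 15.87
tcp_pos: [0.4941, -0.3951, 0.0271]
orientation: [3.142, -0.001, 0.0]
contact_force: [-0.6, -1.4, 1.4]
grip_width: 0.0754
gripper_force: 0.0
```

>>> apply_moves(
  moves=[
    [0,0,0,0,0,0,-1],
    [0,0,0,0,0,0,-1],
    [0,0,0,0,0,0,-1],
    [0,0,0,0,0,0,-1],
    [0,0,0,0,0,0,-1],
    [0,0,0,0,0,0,-1],
    [0,0,0,0,0,-0.005,-1],
    [0,0,0,0,0,-0.005,-1],
  ],
)

```text
clock: 16.53
tcp_pos: [0.4935, -0.3947, 0.037]
orientation: [-3.141, 0.001, 0.001]
contact_force: [-0.1, 0.3, -2.4]
grip_width: 0.0337
gripper_force: 59.8
```

```bash
python3 go.py .494 -.395 .24 0
```

```text
t 16.53 pos [ 0.4935 -0.3947  0.037 ] yaw -0.03 tilt [-0.0006  0.0004 -1.    ] w 0.0337 f 59.8 F [-0.0659  0.3365 -2.4061] shift(no turn) [ 0.0004  0.0002 -0.203 ] turn units(6deg) -0.005
```

>>> apply_moves(
  moves=[
    [0,0,0,0,0,-0.02,-1],
    [0,0,0,0,0,-0.03,-1],
    [0,0,0,0,0,-0.035,-1],
    [0,0,0,0,0,-0.035,-1],
    [0,0,0,0,-0.01,-0.035,-1],
    [0,0,0,0,-0.015,-0.03,-1],
    [0,0,0,-0.002,-0.025,-0.015,-1],
    [0,0,0,-0.002,-0.035,0,-1],
  ],
)

```text
clock: 17.2
tcp_pos: [0.4911, -0.313, 0.2418]
orientation: [3.136, -0.008, 0.011]
contact_force: [0.9, 1.2, -2.1]
grip_width: 0.034
gripper_force: 60.2
```

>>> apply_moves(
  moves=[
    [0,0,0,-0.002,-0.036,0,-1],
    [0,0,0,-0.002,-0.036,0,-1],
    [0,0,0,-0.002,-0.036,0,-1],
    [0,0,0,-0.002,-0.036,0,-1],
    [0,0,0,-0.002,-0.036,0,-1],
    [0,0,0,-0.002,-0.036,0,-1],
    [0,0,0,-0.002,-0.036,0,-1],
    [0,0,0,-0.002,-0.036,0,-1],
  ],
)

```text
clock: 17.87
tcp_pos: [0.4733, -0.0204, 0.2373]
orientation: [3.141, -0.001, 0.001]
contact_force: [0.9, 0.3, -2.9]
grip_width: 0.0338
gripper_force: 60.2
```

>>> apply_moves(
  moves=[
    [0,0,0,-0.002,-0.036,0,-1],
    [0,0,0,-0.002,-0.036,0,-1],
    [0,0,0,-0.002,-0.036,0,-1],
    [0,0,0,-0.002,-0.036,0,-1],
    [0,0,0,-0.002,-0.036,0,-1],
    [0,0,0,-0.002,-0.036,0,-1],
    [0,0,0,-0.002,-0.036,0,-1],
    [0,0,0,-0.002,-0.036,0,-1],
  ],
)

```text
clock: 18.53
tcp_pos: [0.4576, 0.2673, 0.2372]
orientation: [3.141, -0.001, 0.001]
contact_force: [-0.1, 0.0, -2.1]
grip_width: 0.034
gripper_force: 60.2
```

```bash
python3 go.py .4443 .4066 .235 0
```

```text
t 18.53 pos [0.4576 0.2673 0.2372] yaw -0.05 tilt [ 0.0004 -0.0004 -1.    ] w 0.0340 f 60.2 F [-0.076   0.0018 -2.0706] shift(no turn) [-0.0134 -0.1392  0.0021] turn units(6deg) -0.008
```

>>> apply_moves(
  moves=[
    [0,0,0,-0.003,-0.03,0,-1],
    [0,0,0,-0.003,-0.03,0,-1],
    [0,0,0,-0.003,-0.03,0,-1],
    [0,0,0,-0.003,-0.03,0,-1],
    [0,0,0,-0.0014,-0.0192,0,-1],
    [0,0,0,0,0,0,-1],
    [0,0,0,0,0,0,-1],
    [0,0,0,0,0,0,-1],
  ],
)

```text
clock: 19.2
tcp_pos: [0.4451, 0.404, 0.2366]
orientation: [3.14, -0.002, 0.0]
contact_force: [0.5, -0.6, -1.9]
grip_width: 0.0338
gripper_force: 60.3
```

>>> apply_moves(
  moves=[
    [0,0,0,0,0,0.01,-1],
    [0,0,0,0,0,0.01,-1],
    [0,0,0,0,0,0,-1],
    [0,0,0,0,0,0,-1],
    [0,0,0,0,0,0,-1],
    [0,0,0,0,0,0,-1],
    [0,0,0,0,0,0,-1],
    [0,0,0,0,0,0,-1],
  ],
)

```text
clock: 19.87
tcp_pos: [0.445, 0.4054, 0.2171]
orientation: [-3.141, 0.001, -0.001]
contact_force: [-0.4, 0.6, -2.1]
grip_width: 0.034
gripper_force: 60.4
```

```bash
python3 go.py .4443 .4066 .181 0; cat > lf.py <<'E'
from h import *
from scipy.optimize import differential_evolution as DE
# fit held/placed lid circle (outer flange) in both views
F={n:grab_frame(n) for n in C}
G={n:cv2.GaussianBlur(np.hypot(cv2.Sobel(g:=cv2.cvtColor(F[n],6).astype(np.float32),5,1,0),cv2.Sobel(g,5,0,1)),(0,0),1.2) for n in C}
th=np.linspace(0,2*np.pi,240)
def circ(x,y,z,rad):return np.c_[x+rad*np.cos(th),y+rad*np.sin(th),np.full(240,z)]
def cost(p):
    s=0
    for n in C:
        u=proj(n,circ(*p,.104)).astype(np.float32);s-=np.minimum(cv2.remap(G[n],u[:,0],u[:,1],1),120).mean()
    return s
z=telemetry.get_obs()["tcp_pos"][2]-.026+.011
import sys
if len(sys.argv)>1:z=float(sys.argv[1])
q=DE(cost,[(.42,.47),(.38,.43),(z-.015,z+.015)],seed=1);print("lid flange",q.x,q.fun,"expected z",z)
for n in C:cv2.polylines(F[n],[np.round(proj(n,circ(*q.x,.104))).astype(int)],True,(0,255,0),1)
cv2.imwrite(f"pics/lf{len(sys.argv)}.png",np.hstack([cv2.resize(F["scene"][90:290,330:530],None,fx=2,fy=2),cv2.resize(F["top"][150:350,30:230],None,fx=2,fy=2)]))
E
python3 lf.py
```

```text
t 19.87 pos [0.445  0.4054 0.2171] yaw -0.03 tilt [ 0.0005  0.0004 -1.    ] w 0.0340 f 60.4 F [-0.4003  0.6086 -2.113 ] shift(no turn) [-0.0007 -0.0012  0.0361] turn units(6deg) -0.005
lid flange [0.4466 0.405  0.1983] -198.37216186523438 expected z 0.20203760269168214
```

View pics/lf1.png

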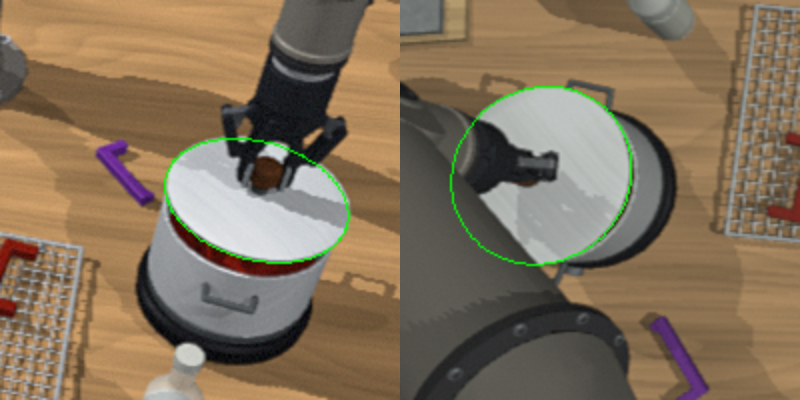

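The held lid is level, and its flange circle is concentric with the pot to about 1 mm. I lower it gently.

>>> apply_moves(
  moves=[
    [0,0,0,-0.0008,-0.0013,0.01,-1],
    [0,0,0,0,0,0.008,-1],
    [0,0,0,0,0,0.004,-1],
    [0,0,0,0,0,0.003,-1],
    [0,0,0,0,0,0.003,-1],
    [0,0,0,0,0,0.002,-1],
    [0,0,0,0,0,0,-1],
    [0,0,0,0,0,0,-1],
  ],
)

```text
clock: 20.63
tcp_pos: [0.4441, 0.4066, 0.1869]
orientation: [-3.142, 0.001, -0.0]
contact_force: [-0.4, 0.8, -3.0]
grip_width: 0.034
gripper_force: 60.4
```

>>> apply_moves(
  moves=[
    [0,0,0,0,0,0.002,-1],
    [0,0,0,0,0,0.001,-1],
    [0,0,0,0,0,0.001,-1],
    [0,0,0,0,0,0.001,-1],
    [0,0,0,0,0,0,-1],
    [0,0,0,0,0,0,-1],
    [0,0,0,0,0,0,-1],
    [0,0,0,0,0,0,-1],
  ],
)

```text
clock: 21.3
tcp_pos: [0.4446, 0.4065, 0.1833]
orientation: [-3.141, 0.001, -0.002]
contact_force: [-1.7, -4.0, 8.2]
grip_width: 0.0338
gripper_force: 62.1
```

>>> apply_moves(
  moves=[
    [0,0,0,0,0,0.001,-1],
    [0,0,0,0,0,0,-1],
    [0,0,0,0,0,0,-1],
    [0,0,0,0,0,0,-1],
    [0,0,0,0,0,0,-1],
    [0,0,0,0,0,0,-1],
    [0,0,0,0,0,0,-1],
    [0,0,0,0,0,0,-1],
  ],
)

```text
clock: 21.97
tcp_pos: [0.4445, 0.4066, 0.1833]
orientation: [-3.141, 0.002, -0.003]
contact_force: [-2.8, -5.5, 15.6]
grip_width: 0.0336
gripper_force: 62.7
```

It is stiff at TCP z 0.183. With the 0.027 grip height, that puts the flange at 0.166, on the rim. I release and retreat.

>>> apply_moves(
  moves=[
    [0,0,0,0,0,-0.001,-1],
    [0,0,0,0,0,0,0.5],
    [0,0,0,0,0,0,1],
    [0,0,0,0,0,0,1],
    [0,0,0,0,0,0,1],
    [0,0,0,0,0,0,1],
    [0,0,0,0,0,-0.01,1],
    [0,0,0,0,0,-0.03,1],
  ],
)

```text
clock: 22.63
tcp_pos: [0.4422, 0.4045, 0.2184]
orientation: [3.136, -0.0, -0.009]
contact_force: [0.3, 0.5, -0.2]
grip_width: 0.0855
gripper_force: 0.0
```

>>> apply_moves(
  moves=[
    [0,0,0,0,0,-0.035,1],
    [0,0,0,0,0,-0.035,1],
    [0,0,0,0,0.03,-0.02,1],
    [0,0,0,0,0.037,0,1],
    [0,0,0,0,0.037,0,1],
    [0,0,0,0,0.037,0,1],
    [0,0,0,0,0.037,0,1],
    [0,0,0,0,0.037,0,1],
  ],
)

```text
clock: 23.3
tcp_pos: [0.4437, 0.19, 0.3127]
orientation: [-3.141, 0.0, -0.002]
contact_force: [0.5, -1.0, 0.7]
grip_width: 0.0852
gripper_force: 0.0
```

>>> apply_moves(
  moves=[
    [0,0,0,0,0.037,0,1],
    [0,0,0,0,0.037,0,1],
    [0,0,0,0,0.037,0,1],
    [0,0,0,0,0.037,0,1],
    [0,0,0,0,0.037,0,1],
    [0,0,0,0,0.037,0,1],
    [0,0,0,0,0.03,0,1],
    [0,0,0,0,0,0,1],
  ],
)

```text
clock: 23.97
tcp_pos: [0.4433, -0.0669, 0.3126]
orientation: [3.14, -0.015, 0.001]
contact_force: [0.5, 0.1, -0.3]
grip_width: 0.0855
gripper_force: 0.0
```

```bash
python3 lf.py 0.168; python3 - <<'E'
import cv2,numpy as np
from h import *
t=grab_frame("top")[100:300,40:320];a=cv2.imread("pics/lf2.png")
s=grab_frame("scene")[110:350,90:530]
cv2.imwrite("pics/fin.png",np.vstack([cv2.resize(a,(600,300)),cv2.resize(np.hstack([cv2.resize(s,(440,240)),cv2.resize(t,(336,240))]),(600,186))]))
E
python3 go.py .4 .0 .3 0
```

```text
lid flange [0.4456 0.4063 0.1673] -217.73892211914062 expected z 0.168
t 24.17 pos [ 0.444  -0.0591  0.3122] yaw 0.07 tilt [ 0.0006  0.0006 -1.    ] w 0.0852 f 0.0 F [-0.1316 -0.4762 -0.0849] shift(no turn) [-0.0439 -0.0592  0.0122] turn units(6deg) 0.012
```

View pics/fin.png

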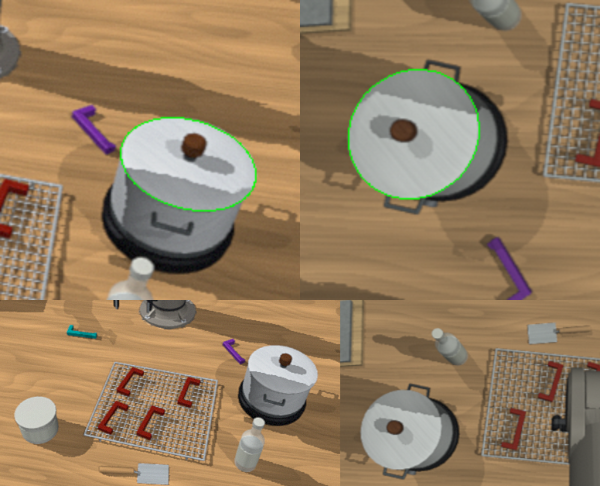

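The lid is level and home: flange at 0.167, concentric with the pot. Four sound pulls are still on the rack, and the tub, bottle and spatula look undisturbed. I hand it in.

```bash
python3 -c "
from bench import order;print(order.hand_in())"
```

```text
the job is handed in; nothing more can be done
None
```

The bent and the snapped pulls are in the wax pot with its lid fully home on the rim, the four sound pulls are still on the rack, the tub, bottle and spatula were not touched, and the job was handed in at about 24 s.

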